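Present a wire basket to the welding nest

TASK

Ready the bench welder by pressing its three push buttons all the way down, one at a time, from the smallest cap to the largest, letting each come back up. Then pick up the steel wire basket, carry it over the brass welding arm and hold it hovering over the copper plate of the welding nest, level, centred and squared up with the plate (either end first), with a gap of about 15 mm underneath; finish while still holding it there, at rest. The basket must touch neither the brass arm nor the nest, and the screw bin, pin block, spray can and wrench stay where they are.

Things in the scene. Friction and masses are not known exactly. Their poses are not given: they have to be found in the camera images.
- basket: open steel wire basket, loose, 150 mm long (its x), 90 mm wide (its y), 45 mm high with a flat rim, 0.2 to 0.45 kg; origin at the centre of its underside, z up. A rigid square bar, 12 x 12 mm and 150 mm long, runs along x over its middle, its top 90 mm above the underside, on a 14 mm wide upright at each end. It stands on the bench on one side of the brass arm, the nest on the other
- basket_bar (a point): middle of the basket's top bar, on its centre line, 84 mm above the underside; axes as the basket's
- nest: welding nest, fixed: dark steel block 190 (its x) x 110 (y) x 30 mm high, on it a copper plate 150 x 90 x 10 mm, the size of the basket. Two steel studs of 10 mm diameter stand beyond each short end of the plate (84 mm from the centre along x, 28 mm to each side), their tops 5 mm above the copper. Origin at the centre of the underside, z up
- nest_top (a point): centre of the copper plate's top face, 40 mm above the bench; x along the plate's 150 mm length, z up
- weld_arm: brass welding arm, fixed: a horizontal brass tube of 36 mm diameter, 280 mm long along its x, its axis 85 mm above the bench, held in two green clamps of 44 mm diameter, which are the highest points, 107 mm above the bench; clamp feet 70 mm wide. It stands between basket and nest. Origin on the bench below its middle, z up
- panel: grey button panel, fixed, 80 mm (x) by 230 mm (y) by 30 mm high, with the three buttons in a row along its y, 70 mm apart, in any order; origin at the centre of the underside
- small_top (a point): centre of the top of the smallest push button's black round cap, 18 mm in diameter; z is up, 52 mm above the bench when not pressed. The cap stands 10 mm proud of a round steel collar 34 mm wide, on the grey panel
- small (a joint): travel of the smallest button, pushed straight down: 0 m released, 0.006 m fully down. A spring needs 1.5 N to start and 5 N to bottom out, and sends it back up
- medium_top (a point): centre of the top of the middle-sized push button's black round cap, 28 mm in diameter; z is up, 52 mm above the bench when not pressed. The cap stands 10 mm proud of a round steel collar 44 mm wide, on the grey panel
- medium (a joint): travel of the middle-sized button, pushed straight down: 0 m released, 0.006 m fully down. A spring needs 1.5 N to start and 5 N to bottom out, and sends it back up
- large_top (a point): centre of the top of the largest push button's black round cap, 40 mm in diameter; z is up, 52 mm above the bench when not pressed. The cap stands 10 mm proud of a round steel collar 56 mm wide, on the grey panel
- large (a joint): travel of the largest button, pushed straight down: 0 m released, 0.006 m fully down. A spring needs 1.5 N to start and 5 N to bottom out, and sends it back up
- screw_bin: bystander: grey open bin of screws 100 x 140 x 50 mm; origin at the centre of the underside
- pin_block: bystander: dark steel block 70 x 120 x 30 mm with eight upright pins up to 75 mm above the bench; origin at the centre of the underside
- spray_can: bystander: upright can of 58 mm diameter, 160 mm high; origin at the centre of the underside
- wrench: bystander: steel wrench lying flat, about 180 mm long along its x; origin under its middle
There are look-alikes about, which are no part of the job. What is shaped like the basket but red is not meant.

How it is judged:
By the outcome, as a careful person would: the job done as asked, in the order asked, and still so for the second after the job is handed in, while the arm keeps its last pose, push and grip.
It also fails if it takes over 64 s, if anything falls off the work surface, if the arm or the gripper's body presses on something with over 40 N, if the wrist force passes 120 N, or if a joint passes its speed limit or range.

ROBOT

A 6-joint arm with a two-finger parallel gripper is mounted at the origin on the work surface. World frame = base frame: x ahead of the robot, y to its left, z up, the work surface at z = 0. Lengths are in m, angles in degrees, forces in N, time in s.
With the tool pointing down it reaches from about 0.35 to 0.875 m from the base axis. Payload 4.2 kg.
Tool frame: the origin (TCP) lies on the centre line of the jaws, within the pads' length; the fingertips stand 25 mm ahead of it and the grasp point (between the pads) lies 6 mm ahead of it; z points along the fingers, y is the line along which they close (so a half turn about z gives the same grasp; the last joint's range is limited). The gripper opens to 87 mm and grips with 3 to 60 N. Pads are 19 mm wide; open, the fingers measure 117 mm over their backs; the gripper's body (75 mm by 190 mm) begins 51 mm behind the grasp point.
Start: joints at [-56.345, 22.042, 0.453, 0, -68.411, -14.817], TCP at [0.202, -0.591, 0.248] pointing down, gripper open.
Joint ranges: [-179.83, 179.83], [-69.29, 118.12], [-61.27, 80.66], [-181.25, 117.63], [-171.15, -9.14], [-177.46, 177.46]. Speed limits (degrees/s): [159.86, 159.86, 180, 180, 180, 180].

INTERFACE

Orientations are given as a 3x3 rotation matrix whose columns are the frame's x, y, z axes.
In Python, from station import r gives the robot as it stands.
- The arm moves only by the tool move_arm, never from a script. Its argument "series" is a list of rows, each an object with "grip": the opening, from 0 (shut) to 1 (fully open); "xyz": the shift along the tool's x, y, z in mm, a list of three; "angular": the turn, a rotation vector about the tool's x, y, z in rad, a list of three. A call has 1 to 10 rows; each row is the pose to reach, as a shift and turn from the pose commanded when the call began, along the tool's axes at that moment; what a row does not reach only later rows make up. A row lasts 1/10 s, in which the tool goes at most 50 mm and 8.59 degrees, less where a joint would pass 70% of its speed; a pose out of reach is approached as far as the arm can. A call with a gripper value outside its range is refused whole. The fingers move at their own pace and stop on an object; the grip force is fixed at half the most. Time passes only in rows, so rows that repeat a pose let the fingers close. It gives the time, the measured TCP pose, the force, the opening and the grip force at its end, in the units of the state.
- r.sense(): the state, without advancing time (a new reading comes with each control period).
- r.capture(name): name is "scene" or "top" or "wrist"; returns a dict with "img" (400x640x3 uint8, red, green, blue), "camera_matrix" (3x3 intrinsics, pixels), "rvec" (rotation vector, rad) and "tvec" (3), from world to camera coordinates, as OpenCV has them; the wrist camera has in their place "hand_eye" (4x4, takes a point from camera to tool coordinates, whose origin is the TCP and whose axes are the flange's). Camera axes: x right, y down, z forward; pixel columns grow to the right and rows downward; lengths in m; the calibration is good to about 2 mm. A picture is of the moment at which its call begins: read the wrist's pose just before it. There is no depth.
- r.finish_job(): hands the job in; it is judged then, once.
The state is a dict: "time_s": time; "joints": joint angles; "joint_velocities": joint speeds; "effort": joint torques, N m; "tcp_pos": TCP position; "ee_rot": TCP orientation; "wrist_force": force on the tool from outside, world axes, zero at the start; "moment": the same for the moment, N m; "gripper_width": opening from 0.0 (shut) to 1.0 (fully open); "gripper_force": force on a finger pad.
Only numpy, scipy, OpenCV 4.12 (cv2) and the standard library are available. Lean on these libraries where they do the work, as an engineer would, in place of code of your own. Each camera call takes 0.05 s, during which the arm holds its last target. There are 200 camera calls.

## Working session

There is one attempt and no reset: what is moved stays moved. The work goes in short steps, Python scripts to look and compute and a tool call to move; the robot and the scene stay as the last step left them, time stands still between calls to the robot, and variables do not carry over. Pictures are saved under pics/ and viewed, at most 10 in all, crops included, and the job is handed in when it is done.

Besides the shell and the picture viewer there is one more tool, called after "Call:" as a command line: name --argument value ..., lists and objects as JSON in quotes. move_arm: Moves the arm, as the interface text tells. Its arguments: {"type":"object","properties":{"series":{"type":"array"}},"required":["series"]}

```bash
mkdir -p pics; ls; cat > h.py <<'E'
import numpy as np, cv2, pickle
from station import r
def cap(n,f):
    s=r.sense(); c=r.capture(n); c['s']=s
    cv2.imwrite(f'pics/{f}.png',c['img'][:,:,::-1]); pickle.dump(c,open(f'{f}.pkl','wb')); return c
def ext(c):
    if 'rvec' in c: return cv2.Rodrigues(np.array(c['rvec'],float))[0],np.array(c['tvec'],float).ravel()
    T=np.eye(4);T[:3,:3]=c['s']['ee_rot'];T[:3,3]=c['s']['tcp_pos']
    W=np.linalg.inv(T@np.array(c['hand_eye']));return W[:3,:3],W[:3,3]
def load(f): return pickle.load(open(f'{f}.pkl','rb'))
def atz(c,uv,z):
    R,t=ext(c);K=np.array(c['camera_matrix']);d=R.T@np.linalg.inv(K)@np.array([*uv,1.]);o=-R.T@t
    return o+d*(z-o[2])/d[2]
def tri(c1,p1,c2,p2):
    P=[np.array(c['camera_matrix'])@np.c_[ext(c)] for c in(c1,c2)]
    X=cv2.triangulatePoints(P[0],P[1],np.array(p1,float),np.array(p2,float)).ravel();return X[:3]/X[3]
def proj(c,X):
    R,t=ext(c);p=np.array(c['camera_matrix'])@(R@np.array(X,float)+t);return p[:2]/p[2]
E
python3 - <<'E'
from h import *
for n in('scene','top'):
    c=cap(n,n+'0');R,t=ext(c);print(n,-R.T@t,c['camera_matrix'][0][0])
s=r.sense();print(np.round(s['ee_rot'],3),s['tcp_pos'],s['time_s'],s['wrist_force'])
E
```

```text
pics
scene [ 1.40538869 -0.43275456  1.14559416] 471.5238418169595
top [ 0.5113256  -0.05554751  1.21505487] 380.30185216848423
[[-0.946 -0.323 -0.001]
 [-0.323  0.946  0.002]
 [ 0.     0.002 -1.   ]] [ 0.20168206 -0.59105131  0.24659527] 0.1 [-0.10162254  0.09644425 -1.02756016]
```

View pics/scene0.png

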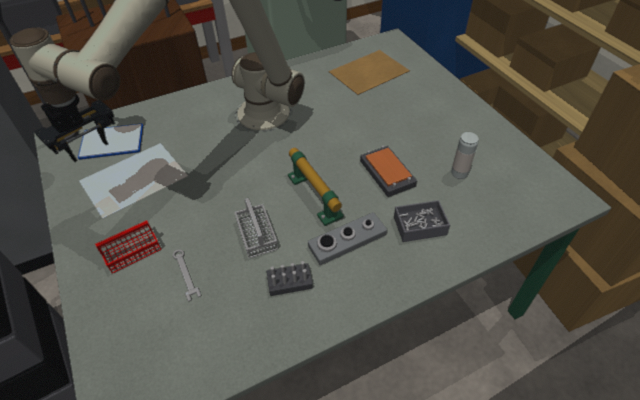

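View pics/top0.png

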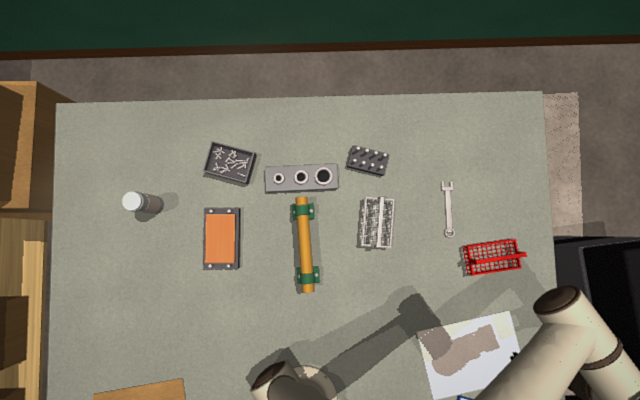

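The scene view shows the buttons: large (327,241), medium (348,232) and small (368,223). It also shows the grey basket at (256,230), the brass arm at (315,185) and the nest at (388,168). The top view has the buttons at (323,176), (301,177) and (279,178), the basket bar at about (379,222), the nest at (221,238) and the arm at (304,243). Next I'll make enlarged crops.

```bash
python3 - <<'E'
from h import *
s=load('scene0');t=load('top0')
def crop(c,x,y,w,h,k):return cv2.resize(c['img'][y:y+h,x:x+w],None,fx=k,fy=k,interpolation=cv2.INTER_CUBIC)
a=np.hstack([crop(t,340,185,70,75,4),crop(t,190,195,70,75,4)])
b=np.hstack([crop(s,225,190,70,75,4),crop(s,350,140,70,75,4)])
cv2.imwrite('pics/crops.png',np.vstack([a,b])[:,:,::-1])
for n,p1,p2 in(('L',(327,241),(323,176)),('M',(348,232),(301,177)),('S',(368,223),(279,178))):
    print(n,tri(s,p1,t,p2).round(3),atz(t,p2,.052).round(3))
print('arm ends',atz(t,(302,197),.1).round(3),atz(t,(307,292),.1).round(3))
E
```

```text
L [ 0.683 -0.076  0.044] [ 0.681 -0.077  0.052]
M [ 0.682 -0.007  0.044] [ 0.68  -0.009  0.052]
S [0.68  0.062 0.044] [0.678 0.059 0.052]
arm ends [ 0.613 -0.012  0.1  ] [ 0.338 -0.021  0.1  ]
```

View pics/crops.png

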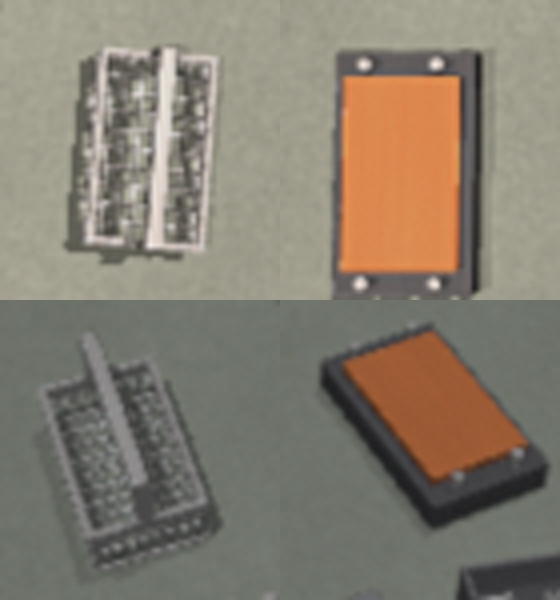

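The crops show the bar ends in the top view at about (382,197) and (379,247), and in the scene view at about (247,199) and (259,237). The copper corners are clear in both views.

```bash
python3 - <<'E'
from h import *
s=load('scene0');t=load('top0')
f=lambda x,y,ox,oy:((x+.5)/4-.5+ox,(y+.5)/4-.5+oy)
T=lambda x,y:f(x,y,340,185);S=lambda x,y:f(x,y-300,225,190)
A=tri(s,S(138,487),t,T(168,47));B=tri(s,S(87,335),t,T(156,249))
print('bar far/near',A.round(3),B.round(3),'L',np.linalg.norm(A-B),'mid',(A+B)/2,'yaw',np.degrees(np.arctan2(*(A-B)[[1,0]])))
T=lambda x,y:f(x-280,y,190,195);S=lambda x,y:f(x-280,y-300,350,140)
C=[tri(s,S(*q),t,T(*p)) for p,q in(((343,75),(527,442)),((461,77),(433,478)),((457,272),(345,362)),((339,271),(432,326)))]
C=np.array(C);print(C.round(3),C.mean(0).round(4));d=C[0]+C[1]-C[2]-C[3];print('yaw',np.degrees(np.arctan2(d[1],d[0])),np.linalg.norm(d)/2)
R=np.array(r.sense()['ee_rot']);
print('tool delta to S',(R.T@(np.array([.679,.061,.2])-r.sense()['tcp_pos'])*1000).round())
E
```

```text
bar far/near [ 0.61  -0.25   0.088] [ 0.462 -0.232  0.091] L 0.1488482067397227 mid [ 0.53620195 -0.24098446  0.08992356] yaw -6.586071914238876
[[0.575 0.289 0.044]
 [0.572 0.2   0.042]
 [0.423 0.205 0.043]
 [0.426 0.291 0.049]] [0.499  0.2459 0.0445]
yaw -1.2837742707656443 0.14903839010576866
tool delta to S [-662.  463.   47.]
```

Call:
move_arm --series '[{"grip":0,"xyz":[-662,463,50],"angular":[0,0,0.329]},{"grip":0,"xyz":[-662,463,50],"angular":[0,0,0.329]},{"grip":0,"xyz":[-662,463,50],"angular":[0,0,0.329]},{"grip":0,"xyz":[-662,463,50],"angular":[0,0,0.329]},{"grip":0,"xyz":[-662,463,50],"angular":[0,0,0.329]},{"grip":0,"xyz":[-662,463,50],"angular":[0,0,0.329]},{"grip":0,"xyz":[-662,463,50],"angular":[0,0,0.329]},{"grip":0,"xyz":[-662,463,50],"angular":[0,0,0.329]},{"grip":0,"xyz":[-662,463,50],"angular":[0,0,0.329]},{"grip":0,"xyz":[-662,463,50],"angular":[0,0,0.329]}]'

```text
time_s: 1.1
tcp_pos: [0.4939, -0.1914, 0.2168]
ee_rot: [[-1.0, 0.0, -0.0], [0.0, 1.0, 0.0], [0.0, 0.0, -1.0]]
wrist_force: [1.3, -0.7, -0.4]
gripper_width: 0.174
gripper_force: 0.0
```

Call:
move_arm --series '[{"grip":0,"xyz":[-185,252,17],"angular":[0,0,0]},{"grip":0,"xyz":[-185,252,17],"angular":[0,0,0]},{"grip":0,"xyz":[-185,252,17],"angular":[0,0,0]},{"grip":0,"xyz":[-185,252,17],"angular":[0,0,0]},{"grip":0,"xyz":[-185,252,17],"angular":[0,0,0]},{"grip":0,"xyz":[-185,252,17],"angular":[0,0,0]},{"grip":0,"xyz":[-185,252,17],"angular":[0,0,0]},{"grip":0,"xyz":[-185,252,17],"angular":[0,0,0]},{"grip":0,"xyz":[-185,252,17],"angular":[0,0,0]}]'

```text
time_s: 2.0
tcp_pos: [0.6777, 0.0582, 0.1994]
ee_rot: [[-1.0, 0.0, -0.002], [0.0, 1.0, -0.0], [0.002, -0.0, -1.0]]
wrist_force: [-0.0, -0.6, 0.0]
gripper_width: 0.007
gripper_force: 0.0
```

```bash
python3 - <<'E'
from h import *
c=cap('wrist','w1');print(c['s']['tcp_pos'],c['s']['wrist_force'],np.round(c['hand_eye'],3))
for n,p in(('S',(.679,.061,.052)),('M',(.680,-.008,.052)),('L',(.682,-.0765,.052))):print(n,proj(c,p))
E
```

```text
[0.67766793 0.058163   0.19937082] [-0.04220327 -0.625225    0.01408752] [[ 0.001 -0.964 -0.266  0.073]
 [ 1.     0.001  0.001 -0.002]
 [-0.    -0.266  0.964 -0.137]
 [ 0.     0.     0.     1.   ]]
S [325.31121179 193.10275934]
M [240.74165528 194.21635529]
L [157.08209902 196.50989431]
```

View pics/w1.png

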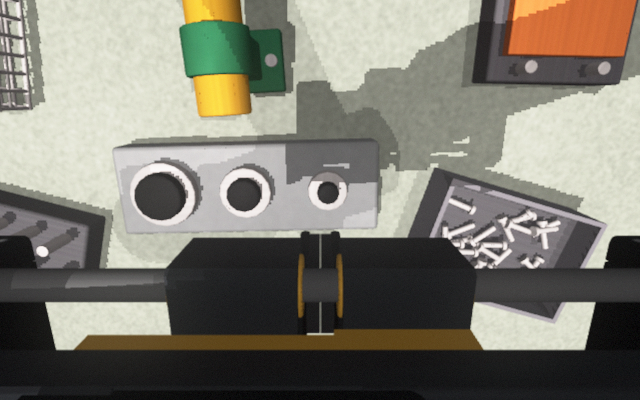

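Caps in the wrist view: small (327,192), medium (244,194), large (160,195). All are within 3 px of prediction, so the points hold and I'll descend on the small one.

Call:
move_arm --series '[{"grip":0,"xyz":[1,1,50],"angular":[0,0,0]},{"grip":0,"xyz":[1,1,95],"angular":[0,0,0]},{"grip":0,"xyz":[1,1,115],"angular":[0,0,0]},{"grip":0,"xyz":[1,1,115],"angular":[0,0,0]},{"grip":0,"xyz":[1,1,115],"angular":[0,0,0]}]'

```text
time_s: 2.55
tcp_pos: [0.6777, 0.0585, 0.0864]
ee_rot: [[-1.0, 0.001, 0.001], [0.001, 1.0, -0.0], [-0.001, -0.0, -1.0]]
wrist_force: [0.0, 0.4, 1.2]
gripper_width: 0.005
gripper_force: 0.0
```

Call:
move_arm --series '[{"grip":0,"xyz":[0,3,4],"angular":[0,0,0]},{"grip":0,"xyz":[0,3,8],"angular":[0,0,0]},{"grip":0,"xyz":[0,3,12],"angular":[0,0,0]},{"grip":0,"xyz":[0,3,15],"angular":[0,0,0]},{"grip":0,"xyz":[0,3,15],"angular":[0,0,0]},{"grip":0,"xyz":[0,3,15],"angular":[0,0,0]}]'

```text
time_s: 3.15
tcp_pos: [0.6783, 0.063, 0.0715]
ee_rot: [[-1.0, -0.001, 0.003], [-0.001, 1.0, 0.0], [-0.003, 0.0, -1.0]]
wrist_force: [0.5, 1.5, 6.0]
gripper_width: 0.011
gripper_force: 2.7
```

Call:
move_arm --series '[{"grip":0,"xyz":[0,0,1.5],"angular":[0,0,0]},{"grip":0,"xyz":[0,0,3],"angular":[0,0,0]},{"grip":0,"xyz":[0,0,3],"angular":[0,0,0]}]'

```text
time_s: 3.45
tcp_pos: [0.6783, 0.063, 0.0713]
ee_rot: [[-1.0, -0.001, 0.003], [-0.001, 1.0, -0.0], [-0.003, -0.0, -1.0]]
wrist_force: [-4.6, 1.4, 16.2]
gripper_width: 0.005
gripper_force: 7.9
```

Small is bottomed (16 N, no further travel). Next is medium.

Call:
move_arm --series '[{"grip":0,"xyz":[0,0,-12],"angular":[0,0,0]},{"grip":0,"xyz":[0,0,-25],"angular":[0,0,0]},{"grip":0,"xyz":[-2,-35,-25],"angular":[0,0,0]},{"grip":0,"xyz":[-2,-69,-25],"angular":[0,0,0]},{"grip":0,"xyz":[-2,-69,-15],"angular":[0,0,0]},{"grip":0,"xyz":[-2,-69,-8],"angular":[0,0,0]},{"grip":0,"xyz":[-2,-69,-4],"angular":[0,0,0]},{"grip":0,"xyz":[-2,-69,-1],"angular":[0,0,0]},{"grip":0,"xyz":[-2,-69,0],"angular":[0,0,0]},{"grip":0,"xyz":[-2,-69,0],"angular":[0,0,0]}]'

```text
time_s: 4.45
tcp_pos: [0.679, -0.0068, 0.0712]
ee_rot: [[-1.0, -0.003, -0.001], [-0.003, 1.0, -0.003], [0.001, -0.003, -1.0]]
wrist_force: [-7.6, -3.6, 18.4]
gripper_width: 0.006
gripper_force: 9.1
```

Medium is bottomed, so large next.

Call:
move_arm --series '[{"grip":0,"xyz":[0,0,-12],"angular":[0,0,0]},{"grip":0,"xyz":[0,0,-25],"angular":[0,0,0]},{"grip":0,"xyz":[-2,-35,-25],"angular":[0,0,0]},{"grip":0,"xyz":[-2,-69,-25],"angular":[0,0,0]},{"grip":0,"xyz":[-2,-69,-15],"angular":[0,0,0]},{"grip":0,"xyz":[-2,-69,-8],"angular":[0,0,0]},{"grip":0,"xyz":[-2,-69,-4],"angular":[0,0,0]},{"grip":0,"xyz":[-2,-69,-1],"angular":[0,0,0]},{"grip":0,"xyz":[-2,-69,0],"angular":[0,0,0]},{"grip":0,"xyz":[-2,-69,0],"angular":[0,0,0]}]'

```text
time_s: 5.45
tcp_pos: [0.6813, -0.0752, 0.0712]
ee_rot: [[-1.0, -0.003, -0.0], [-0.003, 1.0, -0.003], [0.0, -0.003, -1.0]]
wrist_force: [-7.1, -2.5, 16.8]
gripper_width: 0.007
gripper_force: 8.7
```

Call:
move_arm --series '[{"grip":0,"xyz":[0,0,-25],"angular":[0,0,0]},{"grip":0,"xyz":[0,0,-75],"angular":[0,0,0]},{"grip":1,"xyz":[0,0,-125],"angular":[0,0,0]},{"grip":1,"xyz":[145,-166,-130],"angular":[0,0,0.115]},{"grip":1,"xyz":[145,-166,-130],"angular":[0,0,0.115]},{"grip":1,"xyz":[145,-166,-130],"angular":[0,0,0.115]},{"grip":1,"xyz":[145,-166,-130],"angular":[0,0,0.115]},{"grip":1,"xyz":[145,-166,-130],"angular":[0,0,0.115]},{"grip":1,"xyz":[145,-166,-130],"angular":[0,0,0.115]},{"grip":1,"xyz":[145,-166,-130],"angular":[0,0,0.115]}]'

```text
time_s: 6.45
tcp_pos: [0.537, -0.2406, 0.1969]
ee_rot: [[-0.993, 0.114, 0.001], [0.114, 0.993, 0.0], [-0.001, 0.0, -1.0]]
wrist_force: [0.1, 0.4, -0.9]
gripper_width: 0.648
gripper_force: 0.0
```

```bash
python3 - <<'E'
from h import *
c=cap('wrist','w2');print(c['s']['tcp_pos'],np.round(c['s']['ee_rot'],3),c['s']['wrist_force'])
for p in((.61,-.25,.09),(.462,-.232,.09)):print(proj(c,p))
s=cap('scene','s2')
a=cv2.resize(s['img'][170:270,220:400],None,fx=3.5,fy=3.5)
cv2.imwrite('pics/v2.png',np.vstack([c['img'][:240],cv2.resize(a,(640,356))])[:,:,::-1])
E
```

```text
[ 0.53701123 -0.24055905  0.19694734] [[-0.993  0.114  0.001]
 [ 0.114  0.993  0.   ]
 [-0.001  0.    -1.   ]] [ 0.10042732  0.40443731 -0.8642862 ]
[320.50436977 297.93235436]
[322.34116442  93.96267429]
```

View pics/v2.png

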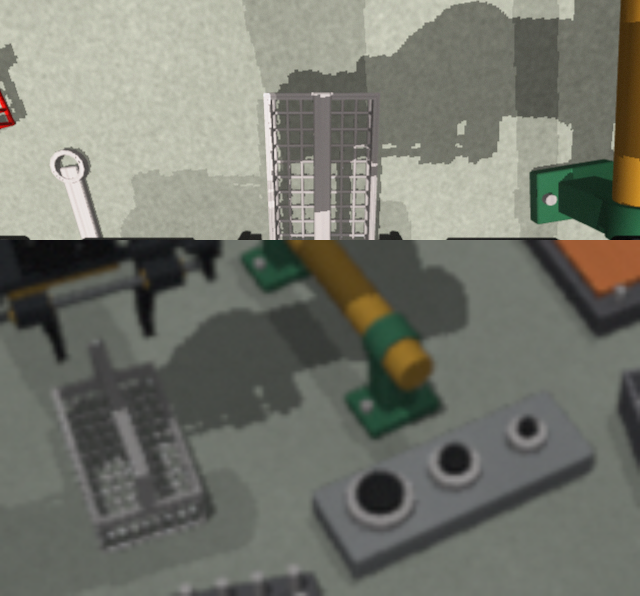

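The wrist view shows the bar along column 322 with its near end at (322,94), which matches prediction. All three caps are back up in the scene view. Descending to grasp.

Call:
move_arm --series '[{"grip":1,"xyz":[1,0,40],"angular":[0,0,0]},{"grip":1,"xyz":[1,0,75],"angular":[0,0,0]},{"grip":1,"xyz":[1,0,98],"angular":[0,0,0]},{"grip":1,"xyz":[1,0,107],"angular":[0,0,0]},{"grip":1,"xyz":[1,0,107],"angular":[0,0,0]},{"grip":0,"xyz":[1,0,107],"angular":[0,0,0]},{"grip":0,"xyz":[1,0,107],"angular":[0,0,0]},{"grip":0,"xyz":[1,0,107],"angular":[0,0,0]},{"grip":0,"xyz":[1,0,107],"angular":[0,0,0]},{"grip":0,"xyz":[1,0,107],"angular":[0,0,0]}]'

```text
time_s: 7.55
tcp_pos: [0.5355, -0.2413, 0.0906]
ee_rot: [[-0.993, 0.115, 0.001], [0.115, 0.993, -0.0], [-0.001, -0.0, -1.0]]
wrist_force: [-0.0, 0.2, -0.5]
gripper_width: 0.629
gripper_force: 0.0
```

Call:
move_arm --series '[{"grip":0,"xyz":[0,0,0],"angular":[0,0,0]},{"grip":0,"xyz":[0,0,0],"angular":[0,0,0]},{"grip":0,"xyz":[0,0,0],"angular":[0,0,0]}]'

```text
time_s: 7.85
tcp_pos: [0.5353, -0.2413, 0.09]
ee_rot: [[-0.993, 0.115, -0.0], [0.115, 0.993, -0.0], [0.0, -0.0, -1.0]]
wrist_force: [-0.9, 0.1, -0.5]
gripper_width: 0.359
gripper_force: 0.0
```

Call:
move_arm --series '[{"grip":0,"xyz":[0,0,0],"angular":[0,0,0]},{"grip":0,"xyz":[0,0,0],"angular":[0,0,0]},{"grip":0,"xyz":[0,0,0],"angular":[0,0,0]},{"grip":0,"xyz":[0,0,0],"angular":[0,0,0]},{"grip":0,"xyz":[0,0,0],"angular":[0,0,0]},{"grip":0,"xyz":[0,0,0],"angular":[0,0,0]}]'

```text
time_s: 8.45
tcp_pos: [0.5352, -0.2411, 0.0899]
ee_rot: [[-0.993, 0.115, -0.0], [0.115, 0.993, 0.0], [0.0, 0.0, -1.0]]
wrist_force: [0.6, 1.4, 0.1]
gripper_width: 0.133
gripper_force: 29.9
```

Gripped at about 11.6 mm, 30 N. Lifting gently.

Call:
move_arm --series '[{"grip":0,"xyz":[0,0,-5],"angular":[0,0,0]},{"grip":0,"xyz":[0,0,-15],"angular":[0,0,0]},{"grip":0,"xyz":[0,0,-35],"angular":[0,0,0]},{"grip":0,"xyz":[0,0,-60],"angular":[0,0,0]},{"grip":0,"xyz":[0,0,-85],"angular":[0,0,0]},{"grip":0,"xyz":[0,0,-110],"angular":[0,0,0]},{"grip":0,"xyz":[0,0,-130],"angular":[0,0,0]},{"grip":0,"xyz":[0,0,-143],"angular":[0,0,0]},{"grip":0,"xyz":[0,0,-150],"angular":[0,0,0]},{"grip":0,"xyz":[0,0,-150],"angular":[0,0,0]}]'

```text
time_s: 9.45
tcp_pos: [0.5355, -0.2413, 0.2408]
ee_rot: [[-0.993, 0.115, 0.001], [0.115, 0.993, -0.0], [-0.001, -0.0, -1.0]]
wrist_force: [0.7, -0.1, -1.9]
gripper_width: 0.138
gripper_force: 29.9
```

```bash
python3 - <<'E'
from h import *
c=cap('wrist','w3');print(c['s']['tcp_pos'],c['s']['gripper_width'],c['s']['wrist_force'],c['s']['moment'])
s=cap('scene','s3')
a=s['img'][90:250,180:420]
cv2.imwrite('pics/v3.png',np.vstack([c['img'][:200],cv2.resize(a,(570,380))[:, :].copy() if 0 else cv2.copyMakeBorder(cv2.resize(a,(570,380)),0,0,0,70,0)])[:,:,::-1])
E
```

```text
[ 0.53545419 -0.24130236  0.240785  ] 0.1382260080940605 [ 0.66496702 -0.13329674 -1.94262005] [-0.0317597  -0.05404876  0.03714976]
```

View pics/v3.png

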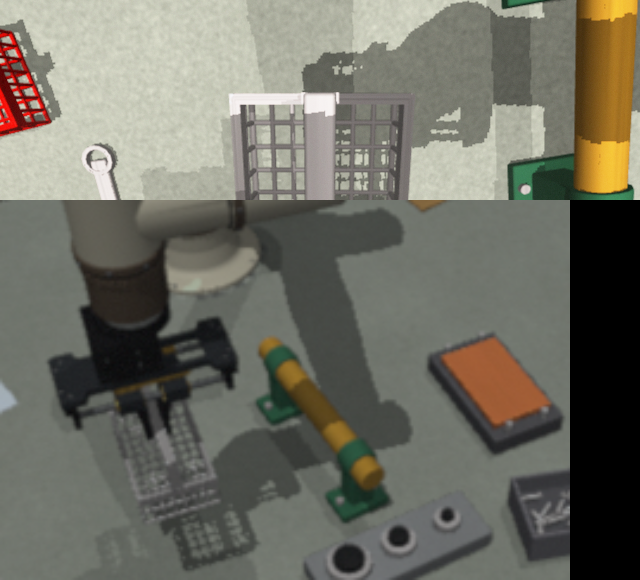

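The basket is lifted and looks level, with the bar's near end at (321,94) in the wrist view. Carrying it over.

Call:
move_arm --series '[{"grip":0,"xyz":[1,10,0],"angular":[0,0,0]},{"grip":0,"xyz":[6,30,0],"angular":[0,0,-0.01]},{"grip":0,"xyz":[12,60,0],"angular":[0,0,-0.02]},{"grip":0,"xyz":[18,95,0],"angular":[0,0,-0.03]},{"grip":0,"xyz":[25,130,0],"angular":[0,0,-0.03]},{"grip":0,"xyz":[32,165,0],"angular":[0,0,-0.04]},{"grip":0,"xyz":[38,200,0],"angular":[0,0,-0.05]},{"grip":0,"xyz":[45,235,0],"angular":[0,0,-0.06]},{"grip":0,"xyz":[50,262,0],"angular":[0,0,-0.06]},{"grip":0,"xyz":[53,280,0],"angular":[0,0,-0.06]}]'

```text
time_s: 10.55
tcp_pos: [0.5139, 0.0453, 0.2392]
ee_rot: [[-0.999, 0.053, -0.002], [0.053, 0.999, -0.0], [0.002, -0.0, -1.0]]
wrist_force: [0.9, 0.2, -2.6]
gripper_width: 0.133
gripper_force: 29.9
```

```bash
python3 - <<'E'
from h import *
s=r.sense();R=np.array(s['ee_rot']);print(s['tcp_pos'],s['gripper_width'],np.degrees(np.arctan2(-R[1,0],-R[0,0])))
print(R.T@(np.array([.499,.246,.240])-s['tcp_pos'])*1000)
E
```

```text
[0.51392718 0.04526651 0.23923502] 0.13272468236288254 -3.0521140398900135
[ 25.59506314 199.65377771  -0.77630101]
```

Remaining turn is about -0.03 rad.

Call:
move_arm --series '[{"grip":0,"xyz":[2,15,0],"angular":[0,0,0]},{"grip":0,"xyz":[5,40,0],"angular":[0,0,-0.01]},{"grip":0,"xyz":[9,72,0],"angular":[0,0,-0.01]},{"grip":0,"xyz":[14,107,0],"angular":[0,0,-0.02]},{"grip":0,"xyz":[18,142,0],"angular":[0,0,-0.03]},{"grip":0,"xyz":[22,172,0],"angular":[0,0,-0.03]},{"grip":0,"xyz":[25,192,0],"angular":[0,0,-0.03]},{"grip":0,"xyz":[26,200,0],"angular":[0,0,-0.03]},{"grip":0,"xyz":[26,200,0],"angular":[0,0,-0.03]},{"grip":0,"xyz":[26,200,0],"angular":[0,0,-0.03]}]'

```text
time_s: 11.55
tcp_pos: [0.4997, 0.2434, 0.2397]
ee_rot: [[-1.0, 0.026, -0.001], [0.026, 1.0, -0.001], [0.001, -0.001, -1.0]]
wrist_force: [0.6, -1.2, -2.5]
gripper_width: 0.133
gripper_force: 29.9
```

```bash
python3 - <<'E'
from h import *
s=r.sense();R=np.array(s['ee_rot']);print(s['tcp_pos'],s['gripper_width'],np.degrees(np.arctan2(-R[1,0],-R[0,0])))
c=cap('wrist','w4');t=cap('top','t4');sc=cap('scene','s4')
k=lambda i,x,y,w,h,W,H:cv2.resize(i[y:y+h,x:x+w],(W,H),interpolation=cv2.INTER_CUBIC)
cv2.imwrite('pics/v4.png',np.vstack([cv2.copyMakeBorder(c['img'][:240],0,0,80,80,0),np.hstack([k(t['img'],185,185,90,90,360,360),k(sc['img'],340,110,110,90,440,360)])][:2])[:,:,::-1] if 0 else np.vstack([np.pad(c['img'][:240],((0,0),(80,80),(0,0))),np.hstack([k(t['img'],185,185,90,90,360,360),k(sc['img'],340,110,110,90,440,360)])])[:,:,::-1])
E
```

```text
[0.49967759 0.2434076  0.23966785] 0.13322123891324725 -1.4699635739512344
```

View pics/v4.png

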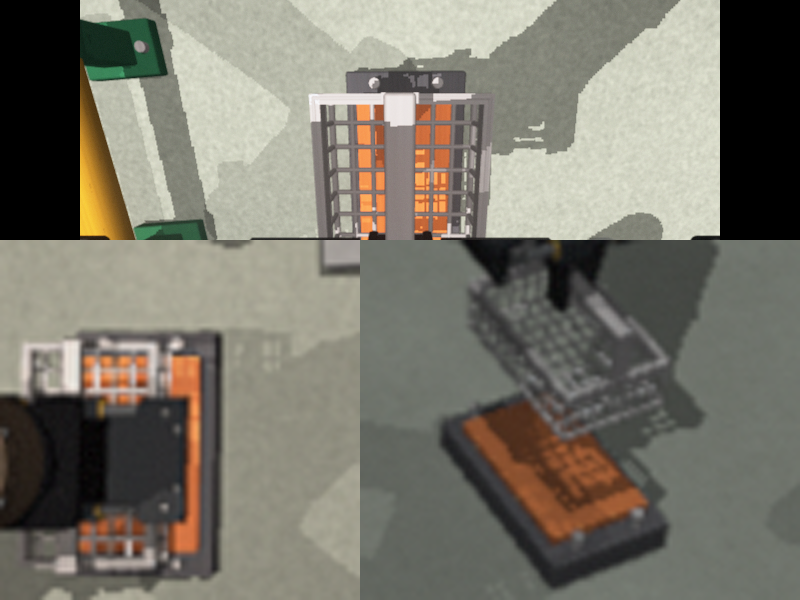

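The wrist view shows the near studs at (294,83) and (357,82), and the basket rim corners at (231,95) and (412,95), with the bar end at (319,94). I'll turn these into offsets.

```bash
python3 - <<'E'
from h import *
c=load('w4');z=c['s']['tcp_pos'][2]-.0899
a,b=atz(c,(294,83),.045),atz(c,(357,82),.045);m=(a+b)/2;print('studs',a,b,m,'sep',np.linalg.norm(a-b),'yaw',np.degrees(np.arctan2(*(b-a)[[0,1]]))*-1)
y=np.radians(-1.3);print('nest centre',m+.084*np.array([np.cos(y),np.sin(y),0]))
p,q=atz(c,(231,95),z+.045),atz(c,(412,95),z+.045);e=atz(c,(319.5,94),z+.09);print('rim',p,q,(p+q)/2,np.linalg.norm(p-q));print('bar end',e)
y=np.radians(-1.47);d=.075*np.array([np.cos(y),np.sin(y),0]);print('basket centre',(p+q)/2+d,e+d)
E
```

```text
studs [0.41315539 0.22109617 0.045     ] [0.41367552 0.27635762 0.045     ] [0.41341546 0.2487269  0.045     ] sep 0.05526389261926372 yaw -0.5392578598099826
nest centre [0.49739384 0.24682116 0.045     ]
rim [0.42391876 0.20050598 0.19476785] [0.42607323 0.28831851 0.19476785] [0.424996   0.24441225 0.19476785] 0.08783895340814397
bar end [0.42496314 0.24352875 0.23976785]
basket centre [0.49997131 0.24248823 0.19476785] [0.49993845 0.24160474 0.23976785]
```

Call:
move_arm --series '[{"grip":0,"xyz":[1.5,4,8],"angular":[0,0,-0.007]},{"grip":0,"xyz":[1.5,4,25],"angular":[0,0,-0.007]},{"grip":0,"xyz":[1.5,4,45],"angular":[0,0,-0.007]},{"grip":0,"xyz":[1.5,4,62],"angular":[0,0,-0.007]},{"grip":0,"xyz":[1.5,4,75],"angular":[0,0,-0.007]},{"grip":0,"xyz":[1.5,4,80],"angular":[0,0,-0.007]},{"grip":0,"xyz":[1.5,4,80],"angular":[0,0,-0.007]},{"grip":0,"xyz":[1.5,4,80],"angular":[0,0,-0.007]}]'

```text
time_s: 12.5
tcp_pos: [0.4989, 0.2484, 0.1606]
ee_rot: [[-1.0, 0.018, 0.001], [0.018, 1.0, 0.001], [-0.001, 0.001, -1.0]]
wrist_force: [0.5, 0.3, -2.0]
gripper_width: 0.133
gripper_force: 29.9
```

```bash
python3 - <<'E'
from h import *
s=r.sense();R=np.array(s['ee_rot']);print(s['tcp_pos'],s['gripper_width'],np.degrees(np.arctan2(-R[1,0],-R[0,0])))
c=cap('wrist','w5');sc=cap('scene','s5')
k=lambda i,x,y,w,h,W,H:cv2.resize(i[y:y+h,x:x+w],(W,H),interpolation=cv2.INTER_CUBIC)
cv2.imwrite('pics/v5.png',np.vstack([k(c['img'],200,40,240,120,640,320),np.hstack([k(sc['img'],340,125,80,70,320,280),k(c['img'],220,40,80,70,320,280)])])[:,:,::-1])
E
```

```text
[0.49893023 0.24835844 0.16056545] 0.13264288328726645 -1.0423113599793654
```

View pics/v5.png

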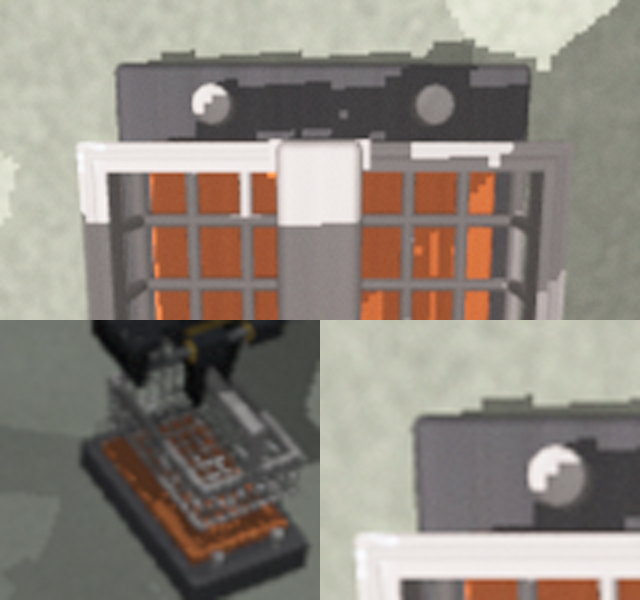

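Studs are at (279.1,79) and (362.7,79), the nest block corners at (243.9,64.6) and (398,64.4), the rim corners at (230,93.6) and (413.3,93.6), and the bar end at (320,92.5).

```bash
python3 - <<'E'
from h import *
c=load('w5');z=c['s']['tcp_pos'][2]-.0899
y=np.radians(-1.04);u=np.array([np.cos(y),np.sin(y),0])
def pr(n,p,q,h,L):
    a,b=atz(c,p,h),atz(c,q,h);print(n,'centre',((a+b)/2+L*u).round(4),'sep',np.linalg.norm(a-b).round(4),'yaw',np.degrees(np.arctan2(-(b-a)[0],(b-a)[1])).round(2))
pr('studs',(279.1,79),(362.7,79),.045,.084)
pr('block',(243.9,64.6),(398,64.4),.030,.095)
pr('rim',(230,93.6),(413.3,93.6),z+.045,.075)
print('bar',atz(c,(320,92.5),z+.09)+.075*u,'underside',z)
E
```

```text
studs centre [0.4977 0.2475 0.045 ] sep 0.0557 yaw -0.98
block centre [0.4983 0.2476 0.03  ] sep 0.1076 yaw -0.9
rim centre [0.4987 0.2476 0.1157] sep 0.0888 yaw -0.98
bar [0.49867052 0.24675833 0.16066545] underside 0.07066544546181962
```

Centred to within 1 mm and squared. Final 15.5 mm down.

Call:
move_arm --series '[{"grip":0,"xyz":[0.5,0,4],"angular":[0,0,0]},{"grip":0,"xyz":[0.5,0,8],"angular":[0,0,0]},{"grip":0,"xyz":[0.5,0,12],"angular":[0,0,0]},{"grip":0,"xyz":[0.5,0,15],"angular":[0,0,0]},{"grip":0,"xyz":[0.5,0,15.5],"angular":[0,0,0]},{"grip":0,"xyz":[0.5,0,15.5],"angular":[0,0,0]},{"grip":0,"xyz":[0.5,0,15.5],"angular":[0,0,0]},{"grip":0,"xyz":[0.5,0,15.5],"angular":[0,0,0]},{"grip":0,"xyz":[0.5,0,15.5],"angular":[0,0,0]}]'

```text
time_s: 13.5
tcp_pos: [0.4981, 0.2483, 0.1447]
ee_rot: [[-1.0, 0.018, 0.0], [0.018, 1.0, 0.0], [-0.0, 0.0, -1.0]]
wrist_force: [0.0, -0.2, -1.8]
gripper_width: 0.137
gripper_force: 29.9
```

```bash
python3 - <<'E'
from h import *
c=cap('wrist','w6');sc=cap('scene','s6');t=load('scene0')
k=lambda i,x,y,w,h,W,H:cv2.resize(i[y:y+h,x:x+w],(W,H),interpolation=cv2.INTER_CUBIC)
cv2.imwrite('pics/v6.png',np.hstack([k(c['img'],200,40,240,120,440,220),k(sc['img'],340,125,110,70,346,220)])[:,:,::-1])
E
```

```text
(no output)
```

View pics/v6.png

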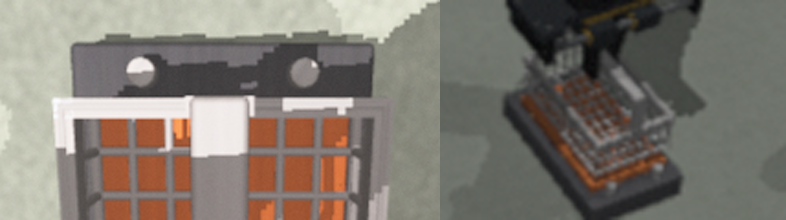

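The basket hovers level over the plate, symmetric to the studs (crop 141 and 305, rim 54 to 390), with a visible gap. Handing in.

```bash
python3 -c "
from station import r
print(r.finish_job())"
```

```text
the job is handed in; nothing more can be done
None
```

I pressed the three buttons fully down in order (small, medium, large) and carried the basket over the brass arm; the arm now holds it level and squared over the copper plate, centred to about 1 mm with a gap of about 15 mm. The job was handed in at about 13.6 s; no verdict was shown.

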